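Load the padlock into the rack tray and send it home

TASK

Pull the tray of the low bench instrument out by its handle until it locks and the round release button pops up. Lay the padlock flat inside the tray and let it go (set it down, do not drop it), then press the release button and push the tray fully home, without slamming it. Leave the two lock cylinders where they lie.

Things in the scene. Friction and masses are not known exactly. Their poses are not given: they have to be found in the camera images.
- case: Low grey sheet-metal instrument case, 190 deep x 200 wide x 78 high, fixed on the desk. Origin on the desk under the middle of its front edge; +x points into the case, away from the front (roughly away from the robot), y to the left, z up. Its aluminium front panel (196 wide, z 8 to 72, 5 thick, in front of x = 0) is the front of the tray.
- tray (a joint): How far the tray is pulled out of the case, along the case's -x, m: 0 = fully home (front panel against the case), 0.150 = end stop. It starts somewhere in 0 to 0.04, held only by 1 N of friction. From 0.125 on a spring buffer resists (2 N rising to 7 N at the end stop); once past 0.142 the catch springs up, and the tray then rests locked at about 0.142 against the catch and cannot go back in.
- release (a joint): Height of the release button and catch, m: about 0 while the tray's rail holds it down, 0.008 when the catch has popped up and the tray is locked. Press it down to about 0 (2 to 4 N; stop at -0.0015) to free the tray: the buffer then moves the tray in by some 15 to 30 mm by itself and the catch stays down under the rail, so the button need not be held.
- release_top (a point): Centre of the top of the round black release button (22 diameter), in the case roof near the front right corner: 25 behind the case front, 83 right of its middle. It stands 3 above the roof when down, 11 when popped up. This point moves with the button.
- tray_handle (a point): Middle of the tray's bow handle: a horizontal round bar, 10 diameter, straight for 78 along the case's y, 58 above the desk, its axis 45 in front of the front panel's outer face (40 clear gap behind the bar), on two legs at 45 left and right. It can be gripped from above with one finger before and one behind the bar. Its axes are the case's; moves with the tray.
- tray_floor (a point): Centre of the tray's inner floor, 16 above the desk; moves with the tray, axes as the case's. The inner floor is 114 (x) by 136 (y), dark rubber; the side and rear walls are 4 thick and rise 22 above it, the front panel rises 56. With the tray locked out the rear wall stands 24 in front of the case.
- padlock: Brass padlock lying flat, 67 long (x) x 40 wide (y) x 15 high. Origin at the middle of its underside; the body reaches from x = -33 to 3, full 40 wide and 15 high; the shackle from x = 3 to 33, 32 wide, at height 4 to 11. 0.21 kg. Grip it across the 40 mm of its body, about 15 mm to the -x side of the origin.
- cylinder_short: Bystander: brass profile lock cylinder lying on the desk, 37 x 64 x 17; origin at the middle of its underside.
- cylinder_long: Bystander: nickel profile lock cylinder lying on the desk, 37 x 72 x 17; origin at the middle of its underside.
There are look-alikes about, which are no part of the job. Leave any blue, green or turquoise look-alike of the padlock alone.

How it is judged (in metres and radians):
On the way, in this order (a step that is already met when the one before it is completed fails the run):
1. the tray is pulled out and locked, the release button popped up (value of joint tray above 0.136 m and value of joint release above 0.005 m), for 0.2 s.
2. the padlock lies flat in the tray, let go, with the tray still locked out (all of step 1 and x of padlock in the frame of tray_floor between -0.045 and 0.045 m and y of padlock in the frame of tray_floor between -0.055 and 0.055 m and z of padlock in the frame of tray_floor below 0.02 m and angle between the z axis of padlock and the z axis of tray_floor, either way round below 0.15 rad and contact force between the fingers and padlock below 0.1 N), for 0.2 s.
3. the release is pressed and the tray comes off its lock (value of joint release below 0.003 m and value of joint tray below 0.136 m).
At the end, for the whole second after the job is handed in: The tray is home within 6 mm, the padlock lies flat (within 0.15 rad) and at rest on the tray's floor inside its walls, and both lock cylinders lie within 30 mm of where they started (value of joint tray below 0.006 m and x of padlock in the frame of tray_floor between -0.045 and 0.045 m and y of padlock in the frame of tray_floor between -0.055 and 0.055 m and z of padlock in the frame of tray_floor below 0.02 m and angle between the z axis of padlock and the z axis of tray_floor, either way round below 0.15 rad and linear speed of padlock below 0.02 m/s and distance of each of cylinder_short, cylinder_long from where it was at the start of the episode below 0.03 m); the robot touches nothing.
It fails at once if the padlock is dropped or thrown (over 0.7 m/s out of the fingers) (linear speed of padlock above 0.7 m/s and contact force between the fingers and padlock below 0.1 N).
It fails at once if the tray is slammed (over 0.6 m/s inward) (velocity of joint tray below -0.6 m/s).
It fails at once if a lock cylinder is moved more than 30 mm (distance of any of cylinder_short, cylinder_long from where it was at the start of the episode above 0.03 m).
It also fails if it takes over 69 s, if anything falls off the work surface, if the arm or the gripper's body presses on something with over 40 N, if the wrist force passes 120 N, or if a joint passes its speed limit or range.

ROBOT

A 7-joint arm with a two-finger parallel gripper is mounted at the origin on a cart in front of the work surface, level with it; the furniture and walls round the work are solid. World frame = base frame: x ahead of the robot, y to its left, z up, the work surface at z = 0. Lengths are in m, angles in degrees, forces in N, time in s.
With the tool pointing down it reaches from about 0.4 to 0.85 m from the base axis. Payload 4.4 kg.
Tool frame: the origin (TCP) lies at the very end of the fingers, on their centre line; the grasp point (between the pads) lies 19 mm behind it (grip_point_offset is the distance from the TCP to the grasp point, in m); z points along the fingers, y is the line along which they close (so a half turn about z gives the same grasp; the last joint's range is limited). The gripper opens to 94 mm and grips with 3 to 60 N. Pads are 16 mm wide; open, the fingers measure 119 mm over their backs; the gripper's body (75 mm by 177 mm) begins 78 mm behind the grasp point.
Start: joints at [-70.462, 36.005, 2.206, 86.941, -1.547, 57.084, -1.146], TCP at [0.257, 0.597, 0.174] pointing down, gripper open.
Joint ranges: [-175.42, 175.42], [-21.48, 121.26], [-71.46, 75.88], [10.55, 141.38], [-63.04, 243.04], [13.31, 113.54], [-168.57, 168.57]. Speed limits (degrees/s): [147.25, 147.25, 180, 180, 180, 180, 180].

INTERFACE

Orientations are given as a 3x3 rotation matrix whose columns are the frame's x, y, z axes.
In Python, from station import * gives the robot as it stands.
- The arm moves only by the shell command python3 -m pendant 'ROWS' [OPENING] [FORCE]. ROWS is JSON, a list of rows, each a list of 4 numbers: the shift along the tool's x, y, z in m, then the turn about the tool's z in rad. A call has exactly 10 rows; each row is the pose to reach, as a shift and turn from the pose commanded when the call began, along the tool's axes at that moment; what a row does not reach only later rows make up. A row lasts 1/10 s, in which the tool goes at most 50 mm and 8.59 degrees, less where a joint would pass 70% of its speed; a pose out of reach is approached as far as the arm can. A call with a gripper value outside its range is refused whole. OPENING is the opening, from 0 (shut) to 1 (fully open), set as the call begins (- or left out, the last holds). The fingers move at their own pace and stop on an object; FORCE is the grip in N (left out, the last holds). Time passes only in rows, so rows that repeat a pose let the fingers close, or fill a call up. It gives the time, the measured TCP pose, the force, the opening and the grip force at its end, in the units of the state.
- read_state(): the state, without advancing time (a new reading comes with each control period).
- read_camera(name): name is "side" or "top"; returns the picture (400x640x3 uint8, blue, green, red); there is no depth.
- camera_params(name): a dict with "K" (3x3 intrinsics, pixels), "dist_coeffs" ([k1, k2, p1, p2, k3] as OpenCV has them; the pictures are not rectified), "world_to_cam" (4x4, takes a point from world to camera coordinates). Camera axes: x right, y up, looking along -z (the intrinsics and any distortion apply to the point x, -y, -z); pixel columns grow to the right and rows downward; lengths in m; the calibration is good to about 2 mm. A picture is of the moment at which its call begins. camera_params takes no time and is no camera call.
- close_job(): hands the job in; it is judged then, once.
The state is a dict: "time": time; "joint_pos": joint angles; "joint_velocities": joint speeds; "joint_efforts": joint torques, N m; "eef_pos": TCP position; "tcp_rot": TCP orientation; "contact_force": force on the tool from outside, world axes, zero at the start; "torque": the same for the moment, N m; "gripper_width": opening from 0.0 (shut) to 1.0 (fully open); "grip_force": force on a finger pad.
Only numpy, scipy, OpenCV 4.12 (cv2) and the standard library are available. Lean on these libraries where they do the work, as an engineer would, in place of code of your own. Each camera call takes 0.05 s, during which the arm holds its last target. There are 200 camera calls.

## Working session

There is one attempt and no reset: what is moved stays moved. The work goes in short steps, Python scripts to look and compute and a shell command to move; the robot and the scene stay as the last step left them, time stands still between calls to the robot, and variables do not carry over. Pictures are saved under pics/ and viewed, at most 10 in all, crops included, and the job is handed in when it is done.

```bash
mkdir -p pics; python3 - <<'E'
from station import *
import cv2
s=read_state();print(s['time'],s['eef_pos'],s['tcp_rot'],s['gripper_width'])
for n in('top','side'):
    cv2.imwrite(f'pics/{n}0.png',read_camera(n)); p=camera_params(n);print(n,p)
E
```

```text
0.0 [0.2568772  0.59628003 0.17326157] [[-9.18389981e-01  3.95675789e-01 -7.16230354e-04]
 [ 3.95676435e-01  9.18388293e-01 -1.76131622e-03]
 [-3.91326115e-05 -1.90097064e-03 -9.99998192e-01]] 1.0001975911016032
top {'K': array([[381.21776075,   0.        , 323.85254272],
       [  0.        , 381.21776075, 198.46371824],
       [  0.        ,   0.        ,   1.        ]]), 'dist_coeffs': array([-0.02900968,  0.        ,  0.        ,  0.        ,  0.        ]), 'world_to_cam': array([[ 0.02997671, -0.9995485 ,  0.00204561,  0.10307962],
       [ 0.97638681,  0.02971999,  0.21397549, -0.58028535],
       [-0.21393968, -0.00441697,  0.97683689, -0.81803293],
       [ 0.        ,  0.        ,  0.        ,  1.        ]])}
side {'K': array([[366.9407717 ,   0.        , 313.69809663],
       [  0.        , 366.9407717 , 199.60361285],
       [  0.        ,   0.        ,   1.        ]]), 'dist_coeffs': array([-0.02346313,  0.        ,  0.        ,  0.        ,  0.        ]), 'world_to_cam': array([[-0.98505471, -0.17221924,  0.0027845 ,  0.59594408],
       [ 0.1005107 , -0.56161972,  0.82126785, -0.05200317],
       [-0.13987429,  0.80927364,  0.57053603, -0.92596974],
       [ 0.        ,  0.        ,  0.        ,  1.        ]])}
```

View pics/top0.png

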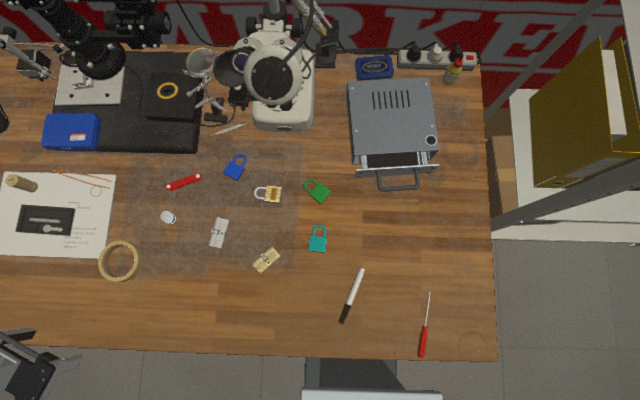

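View pics/side0.png

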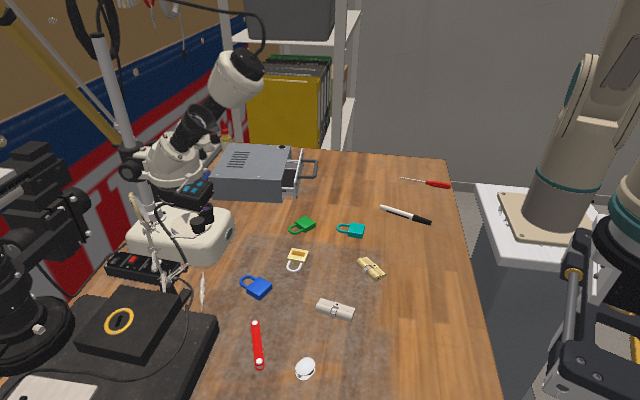

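The case is at top-view pixels (392,125) and its handle at about (398,185). The padlock-like things are blue (235,166), brass (268,193), green (317,190) and turquoise (318,238). Only the brass one at (268,193) fits the description. The cylinders are at (219,232) and (266,260). I'll confirm with an enlarged crop.

```bash
python3 - <<'E'
import cv2,numpy as np
t=cv2.imread('pics/top0.png')
a=cv2.resize(t[150:250,240:340],None,fx=4,fy=4,interpolation=cv2.INTER_CUBIC)
b=cv2.resize(t[72:197,340:440],None,fx=4,fy=4,interpolation=cv2.INTER_CUBIC)
a=cv2.copyMakeBorder(a,0,100,0,0,cv2.BORDER_CONSTANT)
cv2.imwrite('pics/crop0.png',np.hstack([a,b]))
E
```

```text
(no output)
```

View pics/crop0.png

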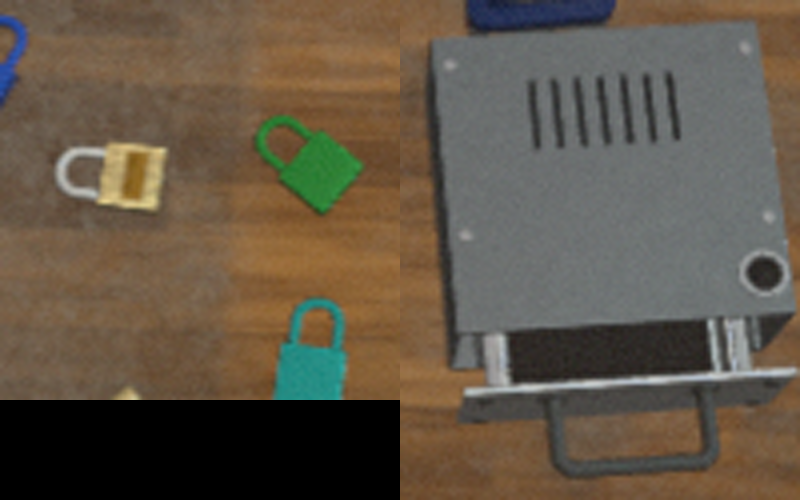

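The crop shows the brass padlock with its body at crop (133,177) and its shackle to the left. The case roof corners are at crop (432,40), (755,22), (794,312) and (450,334). The button is at (765,272), and the handle bar runs from (570,468) to (708,462).

```bash
cat > h.py <<'E'
from station import *
import cv2,numpy as np
def back(n,uv,z):
    p=camera_params(n);W=np.array(p['world_to_cam'])
    x=cv2.undistortPoints(np.array([[uv]],float),np.array(p['K']),np.array(p['dist_coeffs']))[0,0]
    d=W[:3,:3].T@np.array([x[0],-x[1],-1]);c=-W[:3,:3].T@W[:3,3]
    return c+d*(z-c[2])/d[2]
def proj(n,P):
    p=camera_params(n);W=np.array(p['world_to_cam']);q=(W[:3,:3]@np.atleast_2d(P).T).T+W[:3,3]
    q=q*[1,-1,-1]
    return cv2.projectPoints(q,np.zeros(3),np.zeros(3),np.array(p['K']),np.array(p['dist_coeffs']))[0][:,0]
def tool(P):  # shift in tool axes to bring TCP to P
    s=read_state();return np.array(s['tcp_rot']).T@(np.array(P)-np.array(s['eef_pos']))
E
python3 - <<'E'
from h import *
np.set_printoptions(precision=4,suppress=True)
L=lambda u,v:(340+(u-400)/4,72+v/4)
R=[back('top',L(*c),.078) for c in[(432,40),(755,22),(794,312),(450,334)]]
for r in R:print('roof',r)
d=R[0]+R[1]-R[2]-R[3];print('yaw x',np.degrees(np.arctan2(d[1],d[0])))
d=R[0]+R[3]-R[1]-R[2];print('yaw y',np.degrees(np.arctan2(-d[0],d[1])))
print('btn',back('top',L(765,272),.081))
h=[back('top',L(*c),.061) for c in[(570,468),(708,462)]];print('handle',h,np.mean(h,axis=0))
P=lambda u,v:(240+u/4,150+v/4)
b=[back('top',P(*c),.015) for c in[(108,143),(166,148),(160,210),(98,206)]];print(b,'body',np.mean(b,axis=0))
t=back('top',P(57,174),.009);print('tip',t);e=t-np.mean(b,axis=0);print(np.degrees(np.arctan2(e[1],e[0])),np.hypot(*e[:2]))
for n,u in(('nick',(219,232)),('brass',(266,260))):print(n,back('top',u,.015))
E
```

```text
roof [0.8661 0.0703 0.078 ]
roof [ 0.8851 -0.1277  0.078 ]
roof [ 0.6979 -0.1446  0.078 ]
roof [0.6779 0.0569 0.078 ]
yaw x 4.61412222584559
yaw y 5.578017635152986
btn [ 0.7211 -0.1274  0.081 ]
handle [array([ 0.604 , -0.0153,  0.061 ]), array([ 0.6101, -0.096 ,  0.061 ])] [ 0.607  -0.0557  0.061 ]
[array([0.6151, 0.2614, 0.015 ]), array([0.613 , 0.2256, 0.015 ]), array([0.5741, 0.2271, 0.015 ]), array([0.5754, 0.265 , 0.015 ])] body [0.5944 0.2448 0.015 ]
tip [0.596  0.2925 0.009 ]
88.0992586993784 0.047789234377140145
nick [0.4975 0.3695 0.015 ]
brass [0.4347 0.2527 0.015 ]
```

```bash
python3 -c "
from h import *
print(tool([.607,-.056,.15]))"
```

```text
[-0.57966714 -0.46057178  0.02414104]
```

```bash
python3 -m pendant '[[-0.02,-0.016,0,0.05],[-0.056,-0.044,0,0.15],[-0.092,-0.073,0,0.26],[-0.128,-0.102,0,0.37],[-0.164,-0.13,0,0.48],[-0.2,-0.159,0,0.6],[-0.236,-0.188,0,0.72],[-0.272,-0.216,0,0.84],[-0.308,-0.245,0,0.96],[-0.344,-0.273,0,1.077]]' 0.5
python3 -c "
from h import *
print(tool([.607,-.056,.15]),read_state()['tcp_rot'])"
```

```text
time: 1.1
eef_pos: [0.4654, 0.2084, 0.1741]
tcp_rot: [[-0.082, 0.997, -0.0], [0.997, 0.082, -0.0], [0.0, -0.0, -1.0]]
contact_force: [1.4, 0.5, 0.2]
gripper_width: 0.502
grip_force: 0.0
[-0.27511312  0.11941903  0.02403717] [[-8.22000916e-02  9.96615779e-01 -3.65308974e-04]
 [ 9.96615846e-01  8.22000902e-02 -1.87559399e-05]
 [ 1.13359649e-05 -3.65614452e-04 -9.99999933e-01]]
```

```bash
python3 -m pendant '[[-0.03,0.013,0,0],[-0.065,0.028,0,0],[-0.1,0.043,0,0],[-0.14,0.06,0,0],[-0.18,0.078,0,0],[-0.215,0.093,0.005,0],[-0.245,0.106,0.01,0],[-0.265,0.115,0.018,0],[-0.275,0.119,0.024,0],[-0.275,0.119,0.024,0]]'
python3 - <<'E'
from h import *
print(tool([.607,-.056,.04]))
t=read_camera('top');s=read_camera('side')
u=proj('side',[[.607,-.056,.058]])[0];print(u)
a=cv2.resize(t[120:220,340:440],None,fx=4,fy=4,interpolation=cv2.INTER_CUBIC)
x,y=map(int,u)
b=cv2.resize(s[y-60:y+40,x-50:x+50],None,fx=4,fy=4,interpolation=cv2.INTER_CUBIC);print(x,y)
cv2.imwrite('pics/h1.png',np.hstack([a,b]))
E
```

```text
time: 2.1
eef_pos: [0.6068, -0.0548, 0.1489]
tcp_rot: [[-0.085, 0.996, -0.002], [0.996, 0.085, -0.0], [-0.0, -0.002, -1.0]]
contact_force: [0.4, 0.7, 0.2]
gripper_width: 0.498
grip_force: 0.0
[-0.00120698  0.00037932  0.10890063]
[316.50287911 168.01483175]
316 168
```

View pics/h1.png

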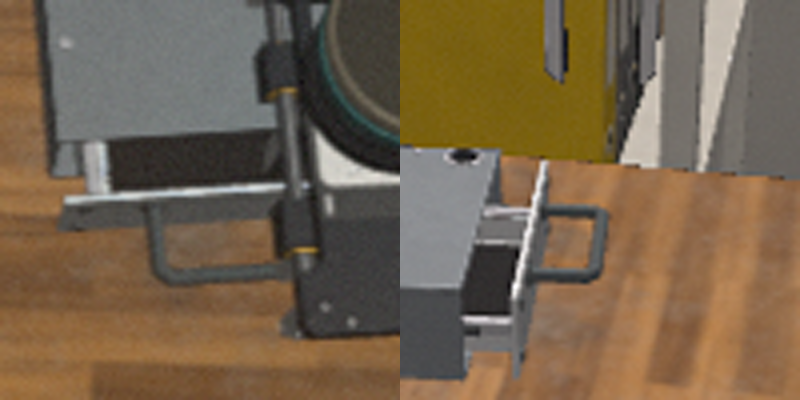

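The side crop puts the handle middle at about (316.5,168.4), against a prediction of (316.5,168.0). The estimate is confirmed, so I descend.

```bash
python3 -m pendant '[[-0.001,0,0.01,0],[-0.001,0,0.025,0],[-0.001,0,0.04,0],[-0.001,0,0.055,0],[-0.001,0,0.07,0],[-0.001,0,0.083,0],[-0.001,0,0.094,0],[-0.001,0,0.102,0],[-0.001,0,0.107,0],[-0.001,0,0.109,0]]'
python3 -m pendant '[[0,0,0,0],[0,0,0,0],[0,0,0,0],[0,0,0,0],[0,0,0,0],[0,0,0,0],[0,0,0,0],[0,0,0,0],[0,0,0,0],[0,0,0,0]]' 0.0 25
```

```text
time: 3.2
eef_pos: [0.6075, -0.0544, 0.0408]
tcp_rot: [[-0.087, 0.996, -0.0], [0.996, 0.087, 0.0], [0.0, -0.0, -1.0]]
contact_force: [0.0, -0.3, 0.1]
gripper_width: 0.5
grip_force: 0.0
time: 4.2
eef_pos: [0.6075, -0.0545, 0.0411]
tcp_rot: [[-0.087, 0.996, -0.0], [0.996, 0.087, 0.0], [0.0, -0.0, -1.0]]
contact_force: [-0.5, -0.4, -0.4]
gripper_width: 0.008
grip_force: 0.0
```

```bash
python3 - <<'E'
from h import *
print(read_state()['gripper_width'],read_state()['grip_force'])
t=read_camera('top');s=read_camera('side')
a=cv2.resize(t[120:220,340:440],None,fx=4,fy=4,interpolation=cv2.INTER_CUBIC)
b=cv2.resize(s[108:208,266:366],None,fx=4,fy=4,interpolation=cv2.INTER_CUBIC)
cv2.imwrite('pics/h2.png',np.hstack([a,b]))
E
```

```text
0.00799788356629603 0.0
```

View pics/h2.png

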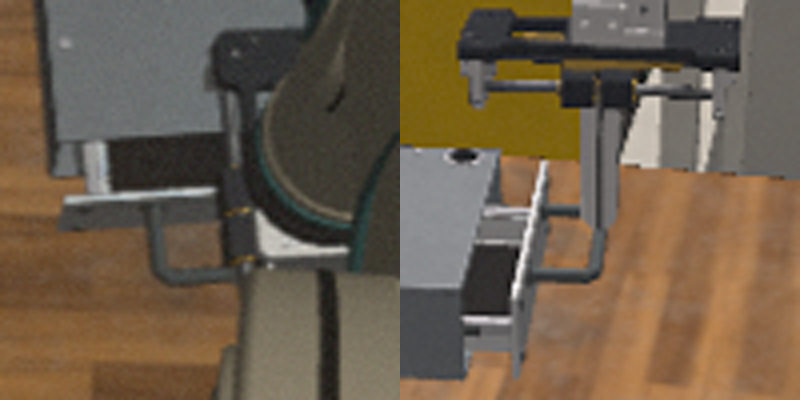

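```bash
python3 - <<'E'
from h import *
s=read_state();e=np.array(s['eef_pos']);print(e,s['joint_pos'],s['contact_force'])
for d in(0,.019,.05,.097):print(d,(proj('side',[e+[0,0,d]])[0]-[266,108])*4+[400,0])
E
```

```text
[ 0.60757861 -0.05445788  0.04114054] [ -7.15149425  43.28110307  15.79055569 100.37513447 -17.34864892
  38.73986234  23.16032697] [ 0.55206776 -0.44082664 -0.09362498]
0 [600.66469505 261.93593642]
0.019 [600.84500873 238.39835303]
0.05 [601.14724226 198.91356837]
0.097 [601.62544227 136.35721667]
```

```bash
python3 - <<'E'
from h import *
s=read_state();e=np.array(s['eef_pos'])
for dz in(.0,.097,.13,.15):
  for dy in(0,-.04):
    q=e+[0,dy,dz];print(dz,dy,'top',(proj('top',[q])[0]-[340,120])*4,'side',(proj('side',[q])[0]-[266,108])*4+[400,0])
t=read_camera('top')[60:260,280:480]; cv2.imwrite('pics/h3.png',cv2.resize(t,None,fx=3,fy=3,interpolation=cv2.INTER_CUBIC))
E
```

```text
0.0 0 top [230.46890302 280.06948685] side [600.66469505 261.93593642]
0.0 -0.04 top [297.44067868 282.07595518] side [609.8653271  234.13653996]
0.097 0 top [265.12679921 237.26213085] side [601.62544227 136.35721667]
0.097 -0.04 top [339.83526051 239.52395305] side [611.2941795  111.10256122]
0.13 0 top [278.82219087 220.33942738] side [601.97642932  90.37746368]
0.13 -0.04 top [356.5834843  222.70516996] side [611.81459942  66.16585435]
0.15 0 top [287.68259301 209.38896425] side [602.19558857  61.6392632 ]
0.15 -0.04 top [367.41753741 211.8229386 ] side [612.13912832  38.10959872]
```

View pics/h3.png

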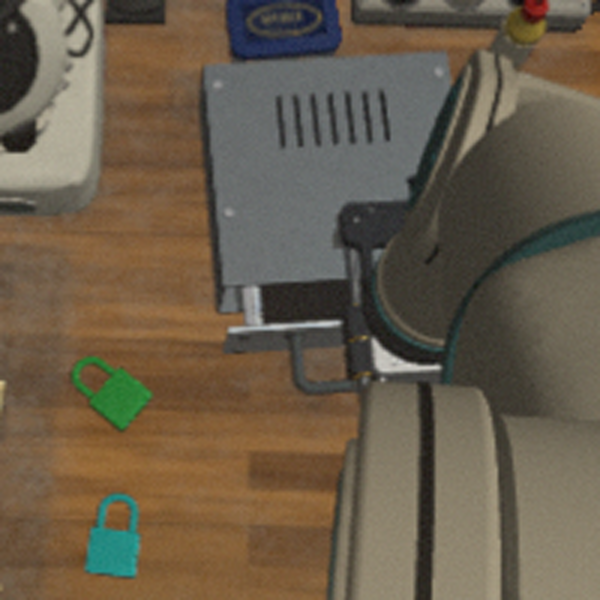

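The crop shows the fingertips ending at about (600,228), where the reported TCP projects to (600,262). The fingers also shut on nothing. So the real tips sit about 27 mm higher than reported, just above the bar. Going down 27 mm more is safe under either reading.

```bash
python3 -m pendant '[[0,0,0,0],[0,0,0,0],[0,0,0,0],[0,0,0,0],[0,0,0.004,0],[0,0,0.009,0],[0,0,0.014,0],[0,0,0.019,0],[0,0,0.024,0],[0,0,0.027,0]]' 0.5
python3 -m pendant '[[0,0,0,0],[0,0,0,0],[0,0,0,0],[0,0,0,0],[0,0,0,0],[0,0,0,0],[0,0,0,0],[0,0,0,0],[0,0,0,0],[0,0,0,0]]' 0.0 25
python3 -c "
from h import *
cv2.imwrite('pics/h4.png',cv2.resize(read_camera('side')[88:208,256:376],None,fx=4,fy=4,interpolation=cv2.INTER_CUBIC))"
```

```text
time: 5.35
eef_pos: [0.6072, -0.0544, 0.0134]
tcp_rot: [[-0.087, 0.996, -0.001], [0.996, 0.087, 0.0], [0.0, -0.001, -1.0]]
contact_force: [-0.4, -0.5, -0.9]
gripper_width: 0.5
grip_force: 0.0
time: 6.35
eef_pos: [0.6079, -0.0545, 0.0143]
tcp_rot: [[-0.087, 0.996, 0.001], [0.996, 0.087, -0.0], [-0.0, 0.001, -1.0]]
contact_force: [1.0, -0.3, 1.7]
gripper_width: 0.1
grip_force: 25.0
```

```bash
python3 -m pendant '[[0,-0.004,0,0],[0,-0.012,0,0],[0,-0.022,0,0],[0,-0.034,0,0],[0,-0.046,0,0],[0,-0.058,0,0],[0,-0.07,0,0],[0,-0.08,0,0],[0,-0.087,0,0],[0,-0.09,0,0]]'
python3 -m pendant '[[0,-0.003,0,0],[0,-0.006,0,0],[0,-0.01,0,0],[0,-0.014,0,0],[0,-0.018,0,0],[0,-0.021,0,0],[0,-0.024,0,0],[0,-0.026,0,0],[0,-0.026,0,0],[0,-0.026,0,0]]'
```

```text
time: 7.4
eef_pos: [0.5171, -0.0634, 0.0143]
tcp_rot: [[-0.086, 0.996, -0.0], [0.996, 0.086, -0.001], [-0.001, -0.0, -1.0]]
contact_force: [2.8, -3.2, -0.9]
gripper_width: 0.097
grip_force: 25.0
time: 8.4
eef_pos: [0.4948, -0.0656, 0.0143]
tcp_rot: [[-0.087, 0.996, 0.005], [0.996, 0.087, -0.002], [-0.002, 0.005, -1.0]]
contact_force: [5.8, -4.4, -3.1]
gripper_width: 0.097
grip_force: 25.0
```

```bash
python3 -m pendant '[[0,-0.001,0,0],[0,-0.002,0,0],[0,-0.003,0,0],[0,-0.004,0,0],[0,-0.005,0,0],[0,-0.006,0,0],[0,-0.007,0,0],[0,-0.008,0,0],[0,-0.009,0,0],[0,-0.009,0,0]]'
```

```text
time: 9.4
eef_pos: [0.4899, -0.0661, 0.0144]
tcp_rot: [[-0.087, 0.996, 0.011], [0.996, 0.087, -0.003], [-0.004, 0.011, -1.0]]
contact_force: [11.7, -2.8, -9.9]
gripper_width: 0.097
grip_force: 25.0
```

```bash
python3 -m pendant '[[0,0.002,0,0],[0,0.004,0,0],[0,0.006,0,0],[0,0.008,0,0],[0,0.01,0,0],[0,0.012,0,0],[0,0.012,0,0],[0,0.012,0,0],[0,0.012,0,0],[0,0.012,0,0]]'
python3 -m pendant '[[0,0,0,0],[0,0,0,0],[0,0,0,0],[0,0,0,0],[0,0,0,0],[0,0,0,0],[0,0,0,0],[0,0,-0.001,0],[0,0,-0.003,0],[0,0,-0.005,0]]' 0.45
python3 -m pendant '[[0,0,-0.015,0],[0,0,-0.03,0],[0,0,-0.045,0],[0,0,-0.06,0],[0,0,-0.08,0],[0,0,-0.1,0],[0.02,0,-0.105,0],[0.06,0,-0.105,0],[0.105,0,-0.105,0],[0.15,0,-0.105,0]]'
python3 -c "
from h import *
t=read_camera('top')[70:270,240:460]; cv2.imwrite('pics/t5.png',cv2.resize(t,None,fx=3,fy=3,interpolation=cv2.INTER_CUBIC))"
```

```text
time: 10.4
eef_pos: [0.4975, -0.0653, 0.0143]
tcp_rot: [[-0.087, 0.996, 0.004], [0.996, 0.087, -0.002], [-0.002, 0.004, -1.0]]
contact_force: [6.3, -3.9, -2.0]
gripper_width: 0.093
grip_force: 25.0
time: 11.4
eef_pos: [0.495, -0.0643, 0.0193]
tcp_rot: [[-0.087, 0.996, 0.0], [0.996, 0.087, 0.0], [0.0, 0.0, -1.0]]
contact_force: [0.3, 0.7, -1.0]
gripper_width: 0.448
grip_force: 0.0
time: 12.4
eef_pos: [0.4818, 0.0864, 0.1246]
tcp_rot: [[-0.085, 0.996, 0.001], [0.996, 0.085, 0.0], [0.0, 0.001, -1.0]]
contact_force: [1.3, -0.1, 0.8]
gripper_width: 0.45
grip_force: 0.0
```

View pics/t5.png

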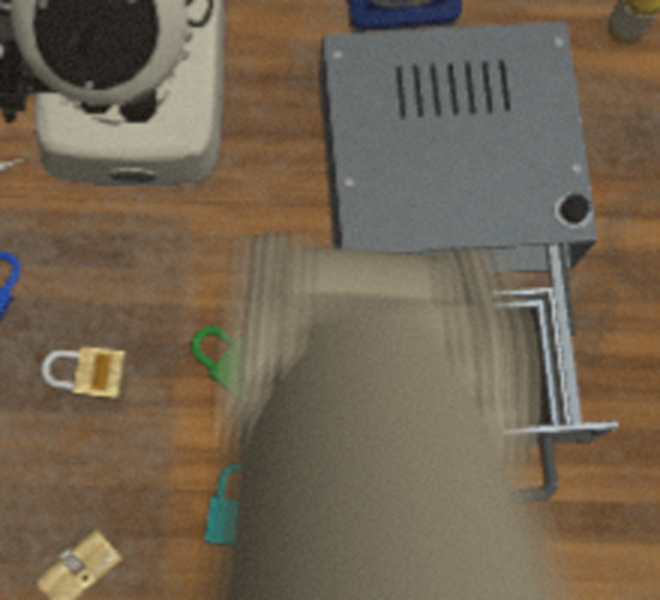

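The tray is out about 140 mm, with the panel edge at crop (612,427). I'll confirm the pop-up once the arm is clear. Now to the padlock.

```bash
python3 - <<'E'
from h import *
C=lambda u,v:(240+u/3,70+v/3)
t=back('top',C(43,370),.009);b=back('top',C(101,372),.015)
e=t-b;print(t,b,np.degrees(np.arctan2(e[1],e[0])))
for c in[(83,347),(126,349),(121,398),(77,394)]:print(back('top',C(*c),.015))
print('side tip', proj('side',[[.5944,.2448,.015]]))
print(tool([.5944,.2448,.033]),read_state()['tcp_rot'])
for z in(.081,.089):print('btn',back('top',C(574,209),z))
E
```

```text
[0.59639104 0.2923515  0.009     ] [0.59479083 0.24376812 0.015     ] 88.1135078766156
[0.61533326 0.25974281 0.015     ]
[0.61471232 0.22442494 0.015     ]
[0.57367132 0.22628719 0.015     ]
[0.57589374 0.26219141 0.015     ]
side tip [[299.21474081 253.27078118]]
[0.13590712 0.12797948 0.09170991] [[-9.71679293e-02  9.95266966e-01 -1.43539785e-03]
 [ 9.95249874e-01  9.71747628e-02  5.89516898e-03]
 [ 6.00675139e-03 -8.55758167e-04 -9.99981593e-01]]
btn [ 0.72190925 -0.12764678  0.081     ]
btn [ 0.71874146 -0.12532564  0.089     ]
```

```bash
python3 -m pendant '[[0.02,0.015,0.0,0.01],[0.045,0.035,0,0.03],[0.07,0.06,0,0.05],[0.095,0.085,0,0.08],[0.118,0.108,0.01,0.1],[0.13,0.122,0.03,0.12],[0.135,0.128,0.05,0.12],[0.135,0.128,0.065,0.12],[0.135,0.128,0.075,0.12],[0.135,0.128,0.075,0.12]]' 0.75
python3 - <<'E'
from h import *
print(tool([.5946,.2443,-.021]),read_state()['contact_force'])
s=read_camera('side');t=read_camera('top')
a=cv2.resize(s[130:290,230:350],None,fx=3,fy=3,interpolation=cv2.INTER_CUBIC)
b=cv2.resize(t[120:280,360:460],None,fx=3,fy=3,interpolation=cv2.INTER_CUBIC)
cv2.imwrite('pics/p6.png',np.hstack([a,b]))
E
```

```text
time: 13.45
eef_pos: [0.5963, 0.2294, 0.0479]
tcp_rot: [[0.034, 0.999, -0.003], [0.999, -0.034, -0.001], [-0.001, -0.003, -1.0]]
contact_force: [0.5, 0.1, -0.0]
gripper_width: 0.751
grip_force: 0.0
[ 0.01488136 -0.00201178  0.06890554] [ 0.5093593   0.07831345 -0.04559557]
```

View pics/p6.png

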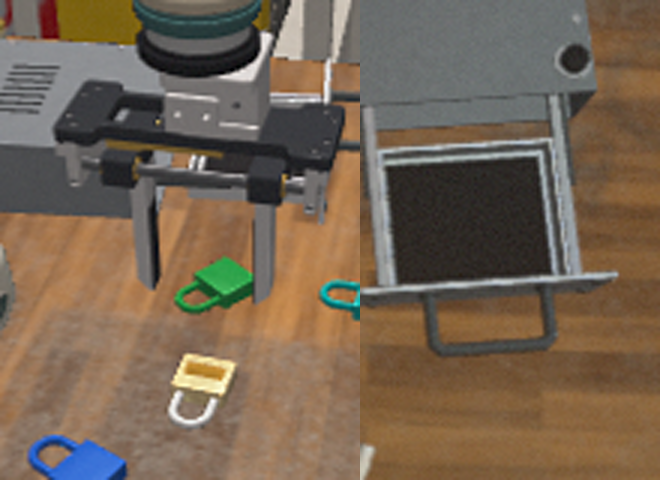

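The fingers hang at side-crop (147,288) and (263,300). The padlock is still below at (203,375). The tray stands open, its floor corners at about (387,162), (543,155), (552,275) and (397,285).

```bash
python3 - <<'E'
from h import *
s=read_state();e=np.array(s['eef_pos']);R=np.array(s['tcp_rot']);w=.75*.094/2+.006
S=lambda p:(p-[230,130])*3
for dz in(0,.02,.025,.03):print(dz,S(proj('side',[e+[0,0,dz]-R[:,1]*w,e+[0,0,dz]+R[:,1]*w])))
T=lambda u,v:(360+(u-360)/3,120+v/3)
h=back('top',T(490,348),.061);print('handle',h,'travel from first',np.hypot(*(h-[.607,-.0557,.061])))
f=[back('top',T(*c),.016) for c in[(387,163),(543,155),(552,275),(397,285)]];print(f,np.mean(f,axis=0))
u=np.array([np.cos(np.radians(5)),np.sin(np.radians(5)),0])
print('floor from handle',h+u*(.05+.057))
E
```

```text
0 [[262.11648385 327.78857246]
 [151.1395446  312.17349992]]
0.02 [[262.3583251  306.27307487]
 [149.7670353  290.80778079]]
0.025 [[262.4198742  300.79417951]
 [149.41795197 285.36892153]]
0.03 [[262.48186784 295.27441804]
 [149.06643892 279.89027197]]Traceback (most recent call last):
  File "<stdin>", line 6, in <module>
TypeError: return arrays must be of ArrayType
```

```bash
python3 -m pendant '[[0.005,-0.001,0.005,0],[0.01,-0.002,0.012,0],[0.015,-0.002,0.02,0],[0.015,-0.002,0.028,0],[0.015,-0.002,0.036,0],[0.015,-0.002,0.044,0],[0.015,-0.002,0.052,0],[0.015,-0.002,0.058,0],[0.015,-0.002,0.063,0],[0.015,-0.002,0.066,0]]'
python3 - <<'E'
from h import *
T=lambda u,v:(360+(u-360)/3,120+v/3)
h=back('top',T(490,348),.061);print('handle',h,'travel',np.linalg.norm(h-np.array([.607,-.0557,.061])))
f=[back('top',T(*c),.016) for c in[(387,163),(543,155),(552,275),(397,285)]];print(f,np.mean(np.array(f),axis=0))
u=np.array([np.cos(np.radians(5)),np.sin(np.radians(5)),0])
print('floor from handle',h+u*(.05+.057))
s=read_camera('side');cv2.imwrite('pics/p7.png',cv2.resize(s[190:290,240:360],None,fx=5,fy=5,interpolation=cv2.INTER_CUBIC))
E
```

```text
time: 14.55
eef_pos: [0.5962, 0.2456, -0.0174]
tcp_rot: [[0.033, 0.999, -0.0], [0.999, -0.033, -0.0], [-0.0, -0.0, -1.0]]
contact_force: [-0.4, -0.3, -0.8]
gripper_width: 0.752
grip_force: 0.0
handle [ 0.49556628 -0.06242437  0.061     ] travel 0.11163642507260362
[array([0.6515675 , 0.01104803, 0.016     ]), array([ 0.66247796, -0.11803757,  0.016     ]), array([ 0.56177819, -0.12282494,  0.016     ]), array([0.54983975, 0.00252889, 0.016     ])] [ 0.60641585 -0.0568214   0.016     ]
floor from handle [ 0.60215911 -0.05309871  0.061     ]
```

View pics/p7.png

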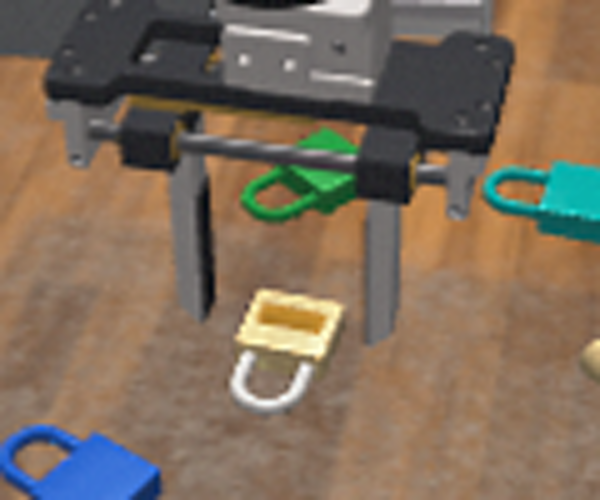

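The fingertips at crop (200,318) and (380,342) straddle the brass body at (290,330). The handle reading gives 112 mm of travel, so the tray is at about 0.142 and locked. I close on the padlock.

```bash
python3 -m pendant '[[0,0,0.001,0],[0,0,0.002,0],[0,0,0.002,0],[0,0,0.002,0],[0,0,0.002,0],[0,0,0.002,0],[0,0,0.002,0],[0,0,0.002,0],[0,0,0.002,0],[0,0,0.002,0]]' 0.0 30
python3 -m pendant '[[0,0,-0.002,0],[0,0,-0.008,0],[0,0,-0.018,0],[0,0,-0.03,0],[0,0,-0.042,0],[0,0,-0.055,0],[0,0,-0.068,0],[0,0,-0.08,0],[0,0,-0.09,0],[0,0,-0.095,0]]'
```

```text
time: 15.6
eef_pos: [0.5962, 0.2458, -0.0187]
tcp_rot: [[0.033, 0.999, -0.0], [0.999, -0.033, 0.0], [0.0, -0.0, -1.0]]
contact_force: [-1.2, -0.2, 3.7]
gripper_width: 0.416
grip_force: 29.8
time: 16.6
eef_pos: [0.5969, 0.246, 0.0776]
tcp_rot: [[0.033, 0.999, 0.001], [0.999, -0.033, 0.001], [0.001, 0.001, -1.0]]
contact_force: [-0.2, -0.1, -3.1]
gripper_width: 0.412
grip_force: 29.9
```

```bash
python3 -c "
from h import *
print(tool([.6053,-.0685,.0776]))"
```

```text
[-3.14091274e-01  1.88090493e-02 -2.21417246e-04]
```

```bash
python3 -m pendant '[[-0.01,0.001,0,0],[-0.035,0.002,0,-0.01],[-0.07,0.005,0,-0.03],[-0.11,0.008,0,-0.05],[-0.155,0.01,0,-0.07],[-0.2,0.012,0,-0.09],[-0.24,0.015,0,-0.11],[-0.275,0.017,0,-0.12],[-0.3,0.018,0,-0.12],[-0.314,0.019,0,-0.12]]'
python3 -m pendant '[[0,0,0.004,0],[0,0,0.01,0],[0,0,0.018,0],[0,0,0.026,0],[0,0,0.034,0],[0,0,0.042,0],[0,0,0.05,0],[0,0,0.058,0],[0,0,0.065,0],[0,0,0.07,0]]'
python3 -c "
from h import *
print(tool([.6053,-.0685,-.002]))"
```

```text
time: 17.6
eef_pos: [0.6037, -0.0732, 0.0757]
tcp_rot: [[-0.082, 0.997, -0.001], [0.997, 0.082, -0.002], [-0.002, -0.001, -1.0]]
contact_force: [0.5, -0.0, -1.7]
gripper_width: 0.416
grip_force: 29.9
time: 18.6
eef_pos: [0.6047, -0.0687, 0.0054]
tcp_rot: [[-0.087, 0.996, -0.001], [0.996, 0.087, 0.0], [0.0, -0.001, -1.0]]
contact_force: [-0.4, 0.4, -2.6]
gripper_width: 0.412
grip_force: 29.9
[0.00012467 0.00066217 0.00739762]
```

```bash
python3 -m pendant '[[0,0,0.001,0],[0,0,0.002,0],[0,0,0.003,0],[0,0,0.004,0],[0,0,0.005,0],[0,0,0.006,0],[0,0,0.007,0],[0,0,0.0075,0],[0,0,0.0075,0],[0,0,0.0075,0]]'
```

```text
time: 19.6
eef_pos: [0.6049, -0.0687, -0.0014]
tcp_rot: [[-0.087, 0.996, -0.0], [0.996, 0.087, -0.0], [-0.0, -0.0, -1.0]]
contact_force: [0.7, 0.4, -2.7]
gripper_width: 0.413
grip_force: 29.9
```

```bash
python3 -m pendant '[[0,0,0.0005,0],[0,0,0.001,0],[0,0,0.0015,0],[0,0,0.002,0],[0,0,0.0025,0],[0,0,0.003,0],[0,0,0.003,0],[0,0,0.003,0],[0,0,0.003,0],[0,0,0.003,0]]'
```

```text
time: 20.6
eef_pos: [0.6051, -0.0688, -0.0028]
tcp_rot: [[-0.087, 0.996, 0.001], [0.996, 0.087, 0.0], [0.0, 0.001, -1.0]]
contact_force: [-3.0, 0.9, 10.9]
gripper_width: 0.42
grip_force: 29.9
```

Contact with the floor is at the expected height. I release and rise.

```bash
python3 -m pendant '[[0,0,-0.001,0],[0,0,-0.001,0],[0,0,-0.001,0],[0,0,-0.001,0],[0,0,-0.001,0],[0,0,-0.001,0],[0,0,-0.001,0],[0,0,-0.002,0],[0,0,-0.004,0],[0,0,-0.007,0]]' 0.65
python3 -m pendant '[[0,0,-0.01,0],[0,0,-0.02,0],[0,0,-0.035,0],[0,0,-0.05,0],[0,0,-0.065,0],[0,0,-0.08,0],[0,0,-0.09,0],[0,0,-0.1,0],[0,0,-0.105,0],[0,0,-0.105,0]]' 
python3 - <<'E'
from h import *
print(tool([.7195,-.126,.105]),back('top',(431.3,139.5),.089))
E
```

```text
time: 21.6
eef_pos: [0.6048, -0.0686, 0.0028]
tcp_rot: [[-0.087, 0.996, -0.0], [0.996, 0.087, 0.0], [0.0, -0.0, -1.0]]
contact_force: [-0.0, -0.3, -0.7]
gripper_width: 0.648
grip_force: 0.0
time: 22.6
eef_pos: [0.6053, -0.0687, 0.1084]
tcp_rot: [[-0.087, 0.996, 0.001], [0.996, 0.087, -0.0], [-0.0, 0.001, -1.0]]
contact_force: [0.8, -0.0, -0.6]
gripper_width: 0.647
grip_force: 0.0
[-0.06700301  0.10876867  0.00348883] [ 0.71915098 -0.12526125  0.089     ]
```

```bash
python3 -m pendant '[[-0.01,0.015,0,0],[-0.025,0.04,0,0],[-0.04,0.065,0,0],[-0.053,0.088,0,0],[-0.062,0.102,0,0],[-0.067,0.108,0,0],[-0.067,0.109,0.003,0],[-0.067,0.109,0.01,0],[-0.067,0.109,0.018,0],[-0.067,0.109,0.023,0]]' 0.0
python3 - <<'E'
from h import *
print(tool([.7195,-.126,.068]))
t=read_camera('top');hsv=cv2.cvtColor(t,cv2.COLOR_BGR2HSV)
m=cv2.inRange(hsv,(18,80,120),(32,255,255));m[:165]=0;m[215:]=0;m[:,:362]=0;m[:,440:]=0
y,x=np.nonzero(m);print(len(x));
if len(x):
    c=back('top',(x.mean(),y.mean()),.031);print(x.min(),x.max(),y.min(),y.max(),c)
E
```

```text
time: 23.6
eef_pos: [0.7181, -0.125, 0.0835]
tcp_rot: [[-0.087, 0.996, -0.002], [0.996, 0.087, 0.001], [0.001, -0.002, -1.0]]
contact_force: [0.0, -0.0, 0.5]
gripper_width: 0.006
grip_force: 0.0
[-0.00110096  0.00133403  0.01547839]
225
395 410 185 200 [ 0.60495167 -0.06677815  0.031     ]
```

The padlock body is at (0.605,-0.067), flat in the tray. Now I press the button.

```bash
python3 -m pendant '[[-0.001,0.001,0.003,0],[-0.001,0.001,0.006,0],[-0.001,0.001,0.009,0],[-0.001,0.001,0.012,0],[-0.001,0.001,0.014,0],[-0.001,0.001,0.016,0],[-0.001,0.001,0.018,0],[-0.001,0.001,0.02,0],[-0.001,0.001,0.021,0],[-0.001,0.001,0.022,0]]'
```

```text
time: 24.65
eef_pos: [0.7204, -0.1268, 0.0626]
tcp_rot: [[-0.087, 0.996, -0.0], [0.996, 0.087, -0.0], [-0.0, -0.0, -1.0]]
contact_force: [-0.7, -0.7, -0.2]
gripper_width: 0.004
grip_force: 0.0
```

```bash
python3 -m pendant '[[0,0,0.001,0],[0,0,0.002,0],[0,0,0.003,0],[0,0,0.004,0],[0,0,0.005,0],[0,0,0.006,0],[0,0,0.006,0],[0,0,0.006,0],[0,0,0.006,0],[0,0,0.006,0]]'
```

```text
time: 25.65
eef_pos: [0.7204, -0.1269, 0.0569]
tcp_rot: [[-0.087, 0.996, 0.0], [0.996, 0.087, -0.0], [-0.0, 0.0, -1.0]]
contact_force: [-0.6, 0.3, 3.5]
gripper_width: 0.005
grip_force: 2.1
```

```bash
python3 -m pendant '[[0,0,0.001,0],[0,0,0.002,0],[0,0,0.003,0],[0,0,0.0035,0],[0,0,0.004,0],[0,0,0.004,0],[0,0,0.004,0],[0,0,0.004,0],[0,0,0.004,0],[0,0,0.004,0]]'
cat > tr.py <<'E'
from h import *
t=read_camera('top');hsv=cv2.cvtColor(t,cv2.COLOR_BGR2HSV)
m=cv2.inRange(hsv,(18,80,120),(32,255,255));m[:150]=0;m[215:]=0;m[:,:362]=0;m[:,440:]=0
y,x=np.nonzero(m);print('padlock px',len(x),x.mean() if len(x) else 0,back('top',(x.mean(),y.mean()),.031) if len(x) else '')
E
python3 tr.py
```

```text
time: 26.65
eef_pos: [0.7204, -0.1269, 0.0526]
tcp_rot: [[-0.087, 0.996, 0.0], [0.996, 0.087, -0.0], [-0.0, 0.0, -1.0]]
contact_force: [-0.7, 0.8, 2.7]
gripper_width: 0.008
grip_force: 1.8
padlock px 228 401.96491228070175 [ 0.60479834 -0.06685218  0.031     ]
```

```bash
python3 -m pendant '[[0,0,0.0005,0],[0,0,0.001,0],[0,0,0.0015,0],[0,0,0.002,0],[0,0,0.0025,0],[0,0,0.003,0],[0,0,0.0035,0],[0,0,0.004,0],[0,0,0.004,0],[0,0,0.004,0]]'
python3 tr.py
```

```text
time: 27.7
eef_pos: [0.7203, -0.1269, 0.0486]
tcp_rot: [[-0.087, 0.996, -0.0], [0.996, 0.087, -0.0], [-0.0, -0.0, -1.0]]
contact_force: [0.2, -1.5, 2.5]
gripper_width: 0.002
grip_force: 1.5
padlock px 227 400.86343612334804 [ 0.62972935 -0.06453433  0.031     ]
```

The tray came off its lock by about 25 mm. Next I lift off, then regrip the handle to push it in under control.

```bash
python3 -m pendant '[[0,0,-0.01,0],[0,0,-0.025,0],[0,0,-0.045,0],[0,-0.01,-0.06,0],[0.005,-0.03,-0.06,0],[0.015,-0.06,-0.06,0],[0.027,-0.1,-0.06,0],[0.038,-0.14,-0.06,0],[0.047,-0.175,-0.06,0],[0.05,-0.194,-0.06,0]]' 0.5
python3 - <<'E'
from h import *
print(tool([.5212,-.0625,.014]))
E
python3 tr.py
```

```text
time: 28.75
eef_pos: [0.5187, -0.0929, 0.1096]
tcp_rot: [[-0.087, 0.996, -0.002], [0.996, 0.087, 0.001], [0.002, -0.002, -1.0]]
contact_force: [0.4, -1.0, 0.1]
gripper_width: 0.498
grip_force: 0.0
[0.02988259 0.00531904 0.09564161]
padlock px 224 400.79017857142856 [ 0.62995059 -0.0643596   0.031     ]
```

```bash
python3 -m pendant '[[0.012,0.003,0.0,0],[0.024,0.005,0.005,0],[0.03,0.005,0.015,0],[0.03,0.005,0.027,0],[0.03,0.005,0.04,0],[0.03,0.005,0.053,0],[0.03,0.005,0.067,0],[0.03,0.005,0.08,0],[0.03,0.005,0.09,0],[0.03,0.005,0.095,0]]' 
python3 -m pendant '[[0,0,0,0],[0,0,0,0],[0,0,0,0],[0,0,0,0],[0,0,0,0],[0,0,0,0],[0,0,0,0],[0,0,0,0],[0,0,0,0],[0,0,0,0]]' 0.0 20
```

```text
time: 29.8
eef_pos: [0.5244, -0.0638, 0.0123]
tcp_rot: [[-0.086, 0.996, -0.002], [0.996, 0.086, 0.0], [0.0, -0.002, -1.0]]
contact_force: [0.4, -0.0, 0.3]
gripper_width: 0.5
grip_force: 0.0
time: 30.8
eef_pos: [0.5251, -0.0635, 0.0139]
tcp_rot: [[-0.087, 0.996, -0.0], [0.996, 0.087, 0.0], [0.0, -0.0, -1.0]]
contact_force: [-3.1, 0.2, 6.0]
gripper_width: 0.097
grip_force: 20.0
```

```bash
python3 -m pendant '[[0,0.003,0,0],[0,0.01,0,0],[0,0.02,0,0],[0,0.032,0,0],[0,0.045,0,0],[0,0.058,0,0],[0,0.07,0,0],[0,0.081,0,0],[0,0.09,0,0],[0,0.095,0,0]]'
python3 -m pendant '[[0,0.002,0,0],[0,0.004,0,0],[0,0.006,0,0],[0,0.008,0,0],[0,0.01,0,0],[0,0.012,0,0],[0,0.014,0,0],[0,0.016,0,0],[0,0.017,0,0],[0,0.017,0,0]]'
```

```text
time: 31.8
eef_pos: [0.6206, -0.0541, 0.0139]
tcp_rot: [[-0.088, 0.996, 0.0], [0.996, 0.088, 0.001], [0.001, 0.001, -1.0]]
contact_force: [-2.5, 2.4, 6.3]
gripper_width: 0.096
grip_force: 20.0
time: 32.8
eef_pos: [0.6371, -0.0525, 0.014]
tcp_rot: [[-0.088, 0.996, 0.0], [0.996, 0.088, 0.001], [0.001, 0.001, -1.0]]
contact_force: [-2.7, 2.2, 6.1]
gripper_width: 0.097
grip_force: 20.0
```

Not at the stop yet, so I continue until the force rises.

```bash
python3 -m pendant '[[0,0.001,0,0],[0,0.002,0,0],[0,0.003,0,0],[0,0.004,0,0],[0,0.005,0,0],[0,0.006,0,0],[0,0.006,0,0],[0,0.006,0,0],[0,0.006,0,0],[0,0.006,0,0]]'
```

```text
time: 33.8
eef_pos: [0.6387, -0.0523, 0.0139]
tcp_rot: [[-0.087, 0.996, -0.007], [0.996, 0.087, 0.002], [0.003, -0.007, -1.0]]
contact_force: [-9.6, 1.4, 11.7]
gripper_width: 0.097
grip_force: 20.0
```

```bash
python3 -m pendant '[[0,-0.001,0,0],[0,-0.002,0,0],[0,-0.003,0,0],[0,-0.003,0,0],[0,-0.003,0,0],[0,-0.003,0,0],[0,-0.003,0,0],[0,-0.003,0,0],[0,-0.003,0,0],[0,-0.003,0,0]]' 0.5
python3 -m pendant '[[0,0,-0.01,0],[0,0,-0.025,0],[0,0,-0.045,0],[0,0,-0.065,0],[0,0,-0.085,0],[0,0,-0.105,0],[0,-0.02,-0.12,0],[0.02,-0.05,-0.13,0],[0.055,-0.08,-0.13,0],[0.09,-0.1,-0.13,0]]'
python3 -m pendant '[[0.03,-0.02,0,0],[0.07,-0.04,0,0],[0.11,-0.05,0,0],[0.15,-0.06,0,0],[0.19,-0.07,0,0],[0.22,-0.08,0,0],[0.24,-0.08,0,0],[0.25,-0.08,0,0],[0.25,-0.08,0,0],[0.25,-0.08,0,0]]'
python3 -c "
from h import *
t=read_camera('top')[60:260,200:460]; cv2.imwrite('pics/t9.png',cv2.resize(t,None,fx=3,fy=3,interpolation=cv2.INTER_CUBIC))"
```

```text
time: 34.8
eef_pos: [0.6398, -0.0536, 0.0137]
tcp_rot: [[-0.087, 0.996, 0.0], [0.996, 0.087, 0.0], [0.0, 0.0, -1.0]]
contact_force: [0.3, -0.7, -0.1]
gripper_width: 0.5
grip_force: 0.0
time: 35.8
eef_pos: [0.5309, 0.0274, 0.1455]
tcp_rot: [[-0.084, 0.996, 0.002], [0.996, 0.084, 0.001], [0.0, 0.002, -1.0]]
contact_force: [0.7, 0.1, 0.4]
gripper_width: 0.499
grip_force: 0.0
time: 36.8
eef_pos: [0.4315, 0.2683, 0.1441]
tcp_rot: [[-0.085, 0.996, 0.001], [0.996, 0.085, -0.0], [-0.0, 0.001, -1.0]]
contact_force: [-0.1, 0.3, -0.5]
gripper_width: 0.499
grip_force: 0.0
```

View pics/t9.png

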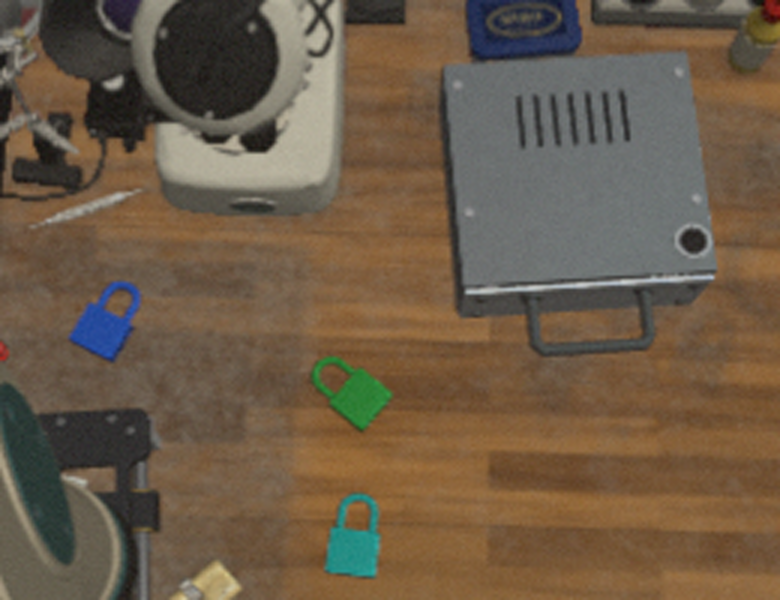

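The picture shows the front panel flush against the case at about (590,285), with the handle at (593,348). The look-alikes are untouched, and the arm hangs clear at z 0.14. I hand the job in.

```bash
python3 -c "
from station import *
print(close_job())"
```

```text
the job is handed in; nothing more can be done
None
```

The padlock was set down flat in the tray and the tray pushed fully home with no slam; the cylinders and look-alikes were left alone, and the job is handed in (no verdict returned).

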